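# Nip a bush in the sprung-anvil caliper gauge

## Robot

A 6-joint arm with a two-finger parallel gripper is mounted at the origin on the work surface. World frame = base frame: x ahead of the robot, y to its left, z up, the work surface at z = 0. Lengths are in mm, angles in rad, forces in N, time in s.
With the tool pointing down it reaches from about 350 to 925 mm from the base axis. Payload 6.4 kg.
Tool frame: the origin (TCP) lies midway between the tips of the shut fingers; the grasp point (between the pads) lies 19 mm behind it; z points along the fingers, y is the line along which they close (so a half turn about z gives the same grasp; the last joint's range is limited). The gripper opens to 85 mm and grips with 20 to 120 N. Pads are 22 mm wide; open, the fingers measure 114 mm over their backs; the gripper's body (76 mm by 85 mm) begins 54 mm behind the grasp point. The pads swing forward as they close: fully open they stand 13 mm farther back than shut.
Start: joints at [0.963, 0.245, 1.558, -0, 1.339, -0.174], TCP at [273.208, 589.806, 231.29] pointing down, gripper open.
Joint ranges: [-3.13, 3.13], [-1.02, 2.26], [0.13, 2.54], [-0.95, 4.09], [0.21, 2.88], [-2.74, 2.74]. Speed limits (rad/s): [2.57, 2.57, 3.14, 3.14, 3.14, 3.14].

## Interface

Orientations are given as a unit quaternion [w, x, y, z].
In Python, from cell import manip, capture, camera_params gives the robot as it stands. The module is installed in compiled form; this text tells all that it offers.
- The arm moves only by the shell command python3 -m pendant 'ROWS'. ROWS is a JSON object of lists of equal length, an entry for each row: "delta_pos": the shift along the tool's x, y, z in mm, a list of three; "twist": the turn, a rotation vector about the tool's x, y, z in units of 10 degrees (1.0 is 10 degrees), a list of three; "fingers": the finger opening in mm, from 0 to 85.4. A call has exactly 10 rows; each row is the pose to reach, as a shift and turn from the pose commanded when the call began, along the tool's axes at that moment; what a row does not reach only later rows make up. A row lasts 1/8 s, in which the tool goes at most 62.5 mm and 10.7 degrees, less where a joint would pass 70% of its speed; a pose out of reach is approached as far as the arm can. A call with a gripper value outside its range is refused whole. The fingers move at their own pace and stop on an object; the grip force is fixed at half the most. Time passes only in rows, so rows that repeat a pose let the fingers close, or fill a call up. It gives the time, the measured TCP pose, the force, the opening and the grip force at its end, in the units of the state.
- manip.get_obs(): the state, without advancing time (a new reading comes with each control period).
- capture(name): name is "side" or "top" or "wrist"; returns the picture (480x640x3 uint8, blue, green, red); there is no depth.
- camera_params(name): a dict with "fx", "fy", "cx", "cy" (pixels), "world_from_camera" (4x4, takes a point from camera to world coordinates); the wrist camera has in their place "T_tool_cam" (4x4, takes a point from camera to tool coordinates, whose origin is the TCP and whose axes are the flange's). Camera axes: x right, y down, z forward; pixel columns grow to the right and rows downward; lengths in mm; the calibration is good to about 2 mm. A picture is of the moment at which its call begins: read the wrist's pose just before it. camera_params takes no time and is no camera call.
- manip.job_done(): hands the job in; it is judged then, once.
The state is a dict: "clock": time; "joints": joint angles; "joint_velocities": joint speeds; "joint_torque": joint torques, N m; "tool_pos": TCP position; "eef_rot": TCP orientation; "contact_force": force on the tool from outside, world axes, zero at the start; "torque": the same for the moment, N m; "width": finger opening in mm; "grip_force": force on a finger pad.
Only numpy, scipy, OpenCV 4.12 (cv2) and the standard library are available. Lean on these libraries where they do the work, as an engineer would, in place of code of your own. Each camera call takes 0.05 s, during which the arm holds its last target. There are 200 camera calls.

## Task

One of the two steel bushes stands between the jaws of the bench caliper gauge. Slide the gauge's movable jaw shut so that it carries that bush up to the sprung anvil and presses it in about half-way (about 7 mm of its 14 mm travel, the pointer between the two marks), gently, never driving the anvil to its stop. Leave the bush nipped there, standing upright, and leave the spare bush where it is.

Things in the scene. Friction and masses are not known exactly. Their poses are not given: they have to be found in the camera images.
- gauge: Bench caliper gauge, fixed: grey plate 240 (x) by 340 (y) by 20 mm, origin at the centre of its underside. Its +y is the closing direction. A beam along y at x = -95 mm carries the sliding jaw; a dark fixed head (y = 96 to 146 mm, 60 mm above the plate) holds the anvil. Measuring line: x = -35 mm. One bush stands between the jaws within 8 mm of that line; the spare at x = 65 to 85 mm.
- jaw (a joint): Position of the sliding jaw, m: 0 = fully open, grows as the jaw moves along the gauge's +y towards the anvil, up to 0.15. Stiff slide: about 10 N keeps it moving, and it stays where it is left, even against the anvil's spring.
- jaw_face (a point): Middle of the jaw's flat face, 28 mm above the plate, axes parallel to the gauge's; the face looks to +y, is 75 mm wide (25 mm towards +x and 50 mm towards -x of this point) and reaches 54 mm above the plate.
- push_plate (a point): Middle of the top edge of the rear (-y) side of the push plate, 96 mm above the gauge plate: upright steel plate at the back of the jaw, 50 mm wide (x), 8 mm thick (y), 42 mm higher than the jaw. 33 mm behind jaw_face; axes parallel to the gauge's. Nothing stands behind it: push it towards +y from there, or pinch it from above.
- anvil (a joint): How far the sprung anvil is pressed in, m: 0 = at rest, stop at 0.014. Spring 0.7 N per mm (7 mm is about 5 N, on top of the jaw's 10 N).
- anvil_face (a point): Middle of the anvil's flat round face (34 mm across), 28 mm above the plate, on the measuring line, looking to -y at the jaw; axes parallel to the gauge's. 160 mm from jaw_face with the jaw fully open and the anvil at rest. A pointer on the anvil stands 17 mm out of the fixed head's top; two brass marks beside it show where it stands at 4 and 11 mm pressed.
- bush_wide: Plain bare-steel tube standing upright on the plate, outside diameter 52 mm, bore 34 mm, 55 mm tall, about 300 to 600 g. Origin: centre of its underside. Either this one or bush_narrow stands between the jaws; the other is the spare, beyond the jaws on the far part of the plate.
- bush_narrow: Plain bare-steel tube standing upright on the plate, outside diameter 38 mm, bore 24 mm, 55 mm tall, about 200 to 400 g. Origin: centre of its underside. Either this one or bush_wide stands between the jaws; the other is the spare, beyond the jaws on the far part of the plate.
Not all that is in view belongs to the job. Leave any blue or orange look-alike of the bush_wide alone. What is shaped like the bush_narrow but turquoise is not meant.

How it is judged (in metres and radians):
At the end, for the whole second after the job is handed in: The bush that stood between the jaws is nipped between jaw face and anvil face (touching both to within 2.5 mm, at most 16 mm off the measuring line), upright on the plate and at rest, with the anvil pressed in by 3 to 12 mm and the jaw at rest; the spare bush is within 20 mm of where it was (value of joint anvil between 0.003 and 0.012 m and velocity of joint jaw between -0.002 and 0.002 m/s and ((y of bush_wide in the frame of anvil_face between -0.0285 and -0.0235 m and y of bush_wide in the frame of jaw_face between 0.0235 and 0.0285 m and x of bush_wide in the frame of anvil_face between -0.016 and 0.016 m and z of bush_wide in the frame of anvil_face between -0.031 and -0.025 m and angle between bush_wide's own z axis and vertical below 0.08 rad and linear speed of bush_wide below 0.01 m/s and distance of bush_narrow from where it was at the start of the episode below 0.02 m) or (y of bush_narrow in the frame of anvil_face between -0.0215 and -0.0165 m and y of bush_narrow in the frame of jaw_face between 0.0165 and 0.0215 m and x of bush_narrow in the frame of anvil_face between -0.016 and 0.016 m and z of bush_narrow in the frame of anvil_face between -0.031 and -0.025 m and angle between bush_narrow's own z axis and vertical below 0.08 rad and linear speed of bush_narrow below 0.01 m/s and distance of bush_wide from where it was at the start of the episode below 0.02 m))).
It fails at once if the anvil is driven to its stop (pressed in more than 13 mm) (value of joint anvil above 0.013 m).
It fails at once if a bush is tipped (angle between any of bush_wide, bush_narrow's own z axis and vertical above 0.4 rad).
It fails at once if the spare bush is disturbed (both bushes moved more than 20 mm) (distance of each of bush_wide, bush_narrow from where it was at the start of the episode above 0.02 m).
It also fails if it takes over 48 s, if anything falls off the work surface, if the arm or the gripper's body presses on something with over 40 N, if the wrist force passes 120 N, or if a joint passes its speed limit or range.

## Working session

There is one attempt and no reset: what is moved stays moved. The work goes in short steps, Python scripts to look and compute and a shell command to move; the robot and the scene stay as the last step left them, time stands still between calls to the robot, and variables do not carry over. Pictures are saved under pics/ and viewed, at most 10 in all, crops included, and the job is handed in when it is done.

```bash
mkdir -p pics; python3 - <<'E'
from cell import manip,capture,camera_params
import cv2,numpy as np
for n in("top","side"):
    cv2.imwrite(f"pics/{n}0.png",capture(n)); p=camera_params(n); print(n,p["fx"],p["fy"],p["cx"],p["cy"],np.round(p["world_from_camera"],3).tolist())
o=manip.get_obs();print(o["clock"],o["tool_pos"],o["eef_rot"],o["width"],o["contact_force"])
print(np.round(camera_params("wrist")["T_tool_cam"],3).tolist())
E
```

```text
top 440.529530795141 440.529530795141 313.78146196749026 238.6437662155779 [[-0.008, -0.986, 0.166, 448.819], [-1.0, 0.009, 0.004, -26.243], [-0.005, -0.166, -0.986, 879.067], [0.0, 0.0, 0.0, 1.0]]
side 587.403707542947 587.403707542947 322.3906073283658 235.45350520213276 [[0.703, -0.514, 0.493, 192.527], [-0.711, -0.492, 0.502, -430.885], [-0.016, -0.703, -0.711, 695.082], [0.0, 0.0, 0.0, 1.0]]
0.1 [272.90151778 589.37798841 230.26917949] [-3.40381939e-04  2.15199541e-01  9.76569692e-01 -8.23459024e-04] 85.48878151689013 [ 0.11938324  0.97514952 -0.14896759]
[[-0.001, -0.965, -0.262, 65.992], [1.0, -0.001, -0.001, 0.762], [0.001, -0.262, 0.965, -142.906], [0.0, 0.0, 0.0, 1.0]]
```

View pics/top0.png

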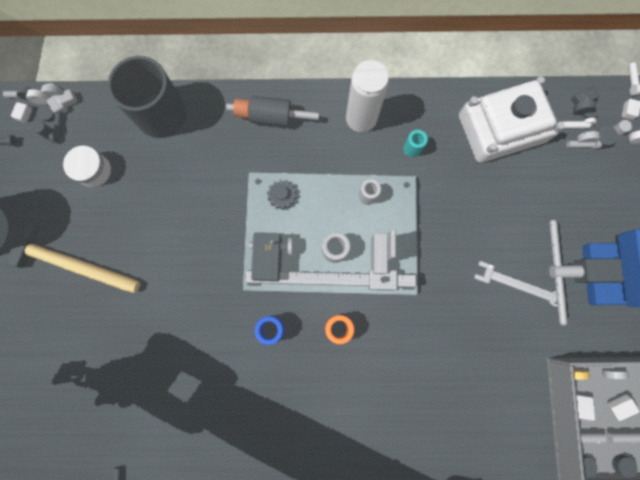

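View pics/side0.png

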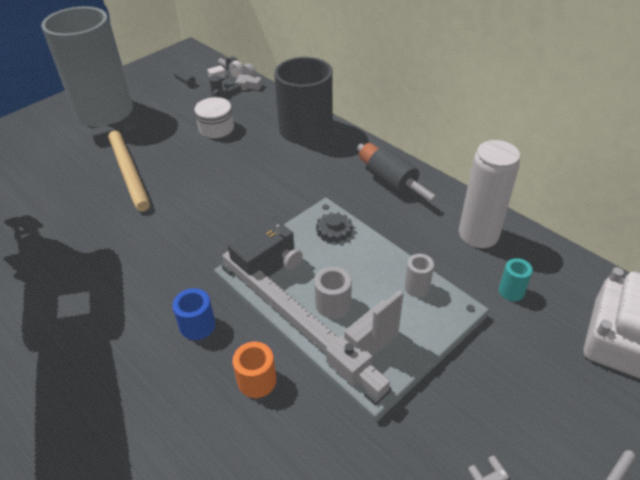

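Top view: candidates for the nipped bush are the grey wide tube at (336,246), between the jaws. The grey narrow tube at (371,190) is the spare. Look-alikes to leave alone are blue (269,330), orange (340,329) and turquoise (416,143). The choice is the grey wide tube, with the push plate at (392,245) behind the jaw and the head at (266,256) on the left (+y). I'll measure next and take a close crop.

```bash
cat > h.py <<'E'
from cell import manip,capture,camera_params
import cv2,numpy as np
def ray(n,uv,z,o=None):
    p=camera_params(n);T=np.array(p["world_from_camera"])
    d=T[:3,:3]@np.array([(uv[0]-p["cx"])/p["fx"],(uv[1]-p["cy"])/p["fy"],1]);c=T[:3,3]
    return np.round(c+d*(z-c[2])/d[2],1)
E
python3 - <<'E'
from h import *
im=cv2.imread("pics/top0.png")
hsv=cv2.cvtColor(im,cv2.COLOR_BGR2HSV)
print(hsv[210,330],hsv[280,230],hsv[246,336],hsv[230,392])
m=cv2.inRange(im,(100,100,90),(255,255,255)); m[:150]=0;m[320:]=0
m=cv2.morphologyEx(m,cv2.MORPH_CLOSE,np.ones((9,9)))
c=max(cv2.findContours(m,0,2)[0],key=cv2.contourArea)
r=cv2.minAreaRect(c);print(r)
b=cv2.boxPoints(r); P=[ray("top",q,20) for q in b]; print(np.array(P),np.mean(P,0))
print("plate top",ray("top",(392,232),116),ray("top",(392,258),116))
print("bush",ray("top",(336,244),75),"narrow",ray("top",(371,187),75))
cv2.imwrite("pics/crop.png",cv2.resize(im[165:300,235:430],None,fx=4,fy=4,interpolation=cv2.INTER_CUBIC))
E
```

```text
[ 94  22 189] [ 99  23 111] [102  22 116] [103   9 199]
((319.5, 234.5), (169.0, 639.0), 90.0)
[[ 784.   620.2   20. ]
 [ 771.  -687.6   20. ]
 [ 432.3 -643.5   20. ]
 [ 442.   582.3   20. ]] [607.325 -32.15   20.   ]
plate top [ 588.  -161.1  116. ] [ 542.  -159.4  116. ]
bush [573.9 -64.2  75. ] narrow [ 682.2 -132.    75. ]
```

View pics/crop.png

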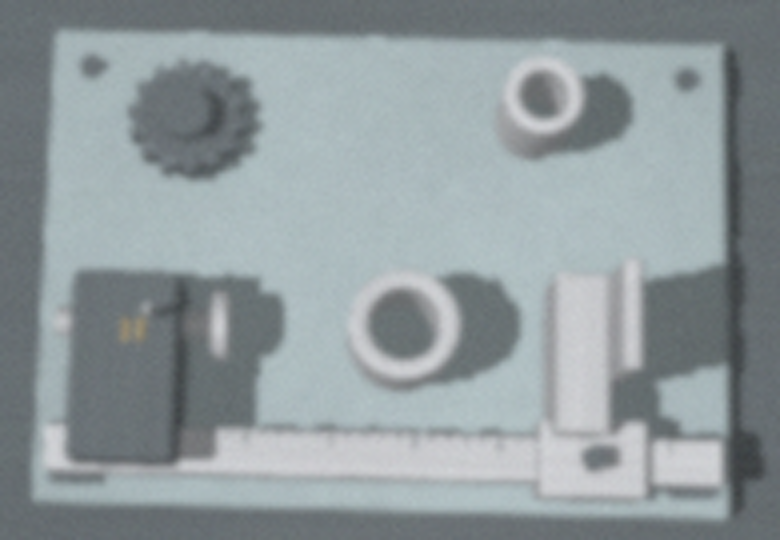

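The crop shows the wide bush rim at (405,325), the jaw face edge at x≈552, the push plate's rear top edge at x≈642 (rows 260–370), the anvil face at (228,325), and the pointer and brass marks at (135–180, 300–330).

```bash
python3 - <<'E'
from h import *
f=lambda x,y,z:ray("top",(235+x/4,165+y/4),z)
C=np.array([f(57,30,20),f(727,45,20),f(728,518,20),f(33,500,20)]);print(C,C.mean(0))
ys=C[0]-C[1]+C[3]-C[2]; xs=C[0]-C[3]+C[1]-C[2]
print("yaw of +y from world y",np.arctan2(-ys[0],ys[1]),np.arctan2(xs[1],xs[0]))
print("push rear",f(643,260,116),f(640,370,116)," bush",f(405,325,75)," anvil",f(228,325,48)," jaw",f(552,270,74),f(552,430,74),"spare",f(544,95,75))
R=np.array([[-.907,.42,0],[.42,.907,0],[0,0,-1]]);print("tool y yaw",np.arctan2(-.42,.907))
E
```

```text
[[ 730.9  106.9   20. ]
 [ 719.7 -232.4   20. ]
 [ 482.2 -221.8   20. ]
 [ 493.7  114.6   20. ]] [606.625 -58.175  20.   ]
yaw of +y from world y -0.03358216066729497 -0.03853158318465997
push rear [ 591.5 -167.9  116. ] [ 542.8 -164.7  116. ]  bush [569.7 -64.6  75. ]  anvil [574.5  18.5  48. ]  jaw [ 595.  -133.3   74. ] [ 520.7 -131.    74. ] spare [ 678.7 -131.9   75. ]
tool y yaw -0.433665548647754
```

Gauge yaw is −0.036 rad, and the push plate's rear is at about (567,−166). The jaw needs about 107 mm of travel. Moving behind it, fingers shut, tool y aligned to gauge y.

```bash
python3 -m pendant '{"delta_pos":[[-42,-42,0],[-84,-84,0],[-126,-126,0],[-168,-168,0],[-210,-210,0],[-252,-252,0],[-294,-294,0],[-336,-336,0],[-378,-378,0],[-420,-420,0]],"twist":[[0,0,-0.23],[0,0,-0.46],[0,0,-0.69],[0,0,-0.92],[0,0,-1.15],[0,0,-1.38],[0,0,-1.61],[0,0,-1.84],[0,0,-2.07],[0,0,-2.28]],"fingers":[0,0,0,0,0,0,0,0,0,0]}'
cat > st.py <<'E'
from h import *
from scipy.spatial.transform import Rotation as Ro
import sys
o=manip.get_obs();q=o["eef_rot"];R=Ro.from_quat([q[1],q[2],q[3],q[0]]).as_matrix()
print(o["clock"],np.round(o["tool_pos"],1),"F",np.round(o["contact_force"],1),o["width"],"yaw",np.arctan2(-R[0,1],R[1,1]),"tilt z",np.round(R[:,2],3),"j",np.round(o["joints"],2))
if len(sys.argv)>1: print("delta",np.round(R.T@(np.array([float(a) for a in sys.argv[1:4]])-o["tool_pos"]),1))
E
python3 st.py 565.5 -211 230
```

```text
clock: 1.35
tool_pos: [477.9, 30.3, 231.1]
eef_rot: [0.0, 0.017, 1.0, 0.0]
contact_force: [0.1, 0.3, 0.4]
width: -0.1
grip_force: 0.0
1.35 [477.9  30.3 231.1] F [0.1 0.3 0.4] -0.06906251377875254 yaw -0.034842207675744315 tilt z [ 0.  0. -1.] j [-0.17 -0.17  1.98  0.    1.33 -1.71]
delta [ -96.  -238.1    1.1]
```

```bash
python3 -m pendant '{"delta_pos":[[-20,-48,0],[-40,-96,0],[-60,-144,0],[-80,-192,0],[-96,-238,0],[-96,-238,0],[-96,-238,40],[-96,-238,80],[-96,-238,120],[-96,-238,144]],"twist":[[0,0,0],[0,0,0],[0,0,0],[0,0,0],[0,0,0],[0,0,0],[0,0,0],[0,0,0],[0,0,0],[0,0,0]],"fingers":[0,0,0,0,0,0,0,0,0,0]}'
python3 st.py 566.5 -181 86; python3 -c "
from h import *
cv2.imwrite('pics/t2.png',cv2.resize(capture('top')[165:300,235:450],None,fx=3.7,fy=3.7));cv2.imwrite('pics/s2.png',capture('side')[190:430,200:520])"
```

```text
clock: 2.6
tool_pos: [563.6, -207.2, 84.5]
eef_rot: [-0.002, 0.017, 1.0, 0.001]
contact_force: [0.1, -0.5, 0.3]
width: -0.5
grip_force: 0.0
2.6 [ 563.6 -207.2   84.5] F [ 0.1 -0.5  0.3] -0.541719407615616 yaw -0.034992562939092246 tilt z [-0.003  0.002 -1.   ] j [-0.54  0.31  1.77  0.    1.07 -2.08]
delta [-2.  26.3 -1.4]
```

View pics/s2.png

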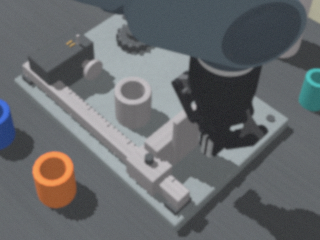

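The gripper is behind the push plate at crop (185,130), clear of everything, and the bush is at (132,100). Advancing slowly to contact.

```bash
python3 -m pendant '{"delta_pos":[[-1,4,0],[-2,8,0],[-2,12,0],[-2,16,0],[-2,20,0],[-2,23,0],[-2,26,0],[-2,29,0],[-2,32,0],[-2,35,0]],"twist":[[0,0,0],[0,0,0],[0,0,0],[0,0,0],[0,0,0],[0,0,0],[0,0,0],[0,0,0],[0,0,0],[0,0,0]],"fingers":[0,0,0,0,0,0,0,0,0,0]}'
```

```text
clock: 3.95
tool_pos: [568.4, -176.7, 87.4]
eef_rot: [0.0, 0.018, 1.0, -0.003]
contact_force: [-0.7, -10.4, -3.1]
width: 0.1
grip_force: 5.1
```

```bash
python3 -m pendant '{"delta_pos":[[0,3,0],[0,6,0],[0,10,0],[0,14,0],[0,18,0],[0,22,0],[0,26,0],[0,29,0],[0,31,0],[0,33,0]],"twist":[[0,0,0],[0,0,0],[0,0,0],[0,0,0],[0,0,0],[0,0,0],[0,0,0],[0,0,0],[0,0,0],[0,0,0]],"fingers":[0,0,0,0,0,0,0,0,0,0]}'; python3 -m pendant '{"delta_pos":[[0,2,0],[0,4,0],[0,6,0],[0,8,0],[0,10,0],[0,13,0],[0,16,0],[0,19,0],[0,22,0],[0,25,0]],"twist":[[0,0,0],[0,0,0],[0,0,0],[0,0,0],[0,0,0],[0,0,0],[0,0,0],[0,0,0],[0,0,0],[0,0,0]],"fingers":[0,0,0,0,0,0,0,0,0,0]}'; python3 - <<'E'
from h import *
im=capture("top");cv2.imwrite("pics/t3.png",cv2.resize(im[165:300,235:430],None,fx=4,fy=4,interpolation=cv2.INTER_CUBIC))
E
```

```text
clock: 5.2
tool_pos: [569.4, -143.8, 87.4]
eef_rot: [0.0, 0.018, 1.0, -0.002]
contact_force: [-1.0, -9.8, -1.5]
width: 0.1
grip_force: 5.0
clock: 6.45
tool_pos: [570.3, -119.4, 87.4]
eef_rot: [-0.0, 0.018, 1.0, -0.003]
contact_force: [-2.7, -12.0, -2.4]
width: 0.2
grip_force: 6.3
```

View pics/t3.png

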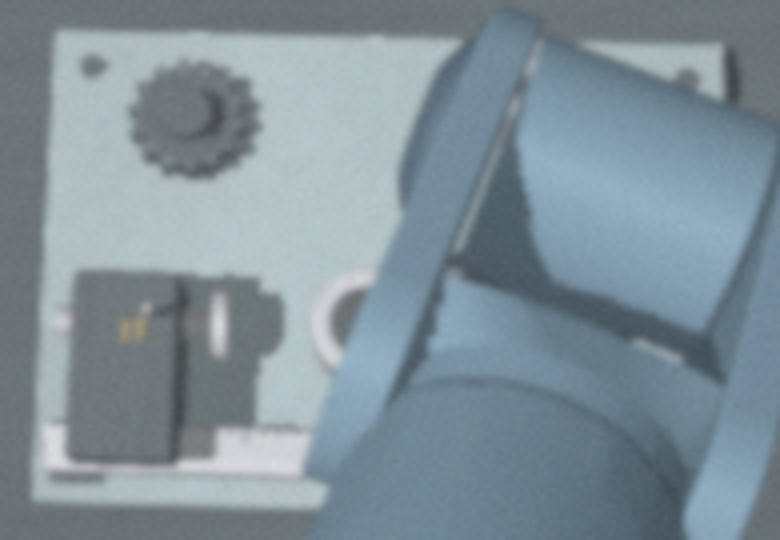

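The wide bush's left rim has moved from x=348 to 313, so it is carried by the jaw, about 40 mm short of the anvil. The anvil (218,325) and marks (132,330) are still visible. Continuing, then stepping slowly.

```bash
python3 -m pendant '{"delta_pos":[[0,3,0],[0,6,0],[0,10,0],[0,14,0],[0,18,0],[0,22,0],[0,26,0],[0,29,0],[0,31,0],[0,32,0]],"twist":[[0,0,0],[0,0,0],[0,0,0],[0,0,0],[0,0,0],[0,0,0],[0,0,0],[0,0,0],[0,0,0],[0,0,0]],"fingers":[0,0,0,0,0,0,0,0,0,0]}'; python3 - <<'E'
from h import *
t=cv2.resize(capture("top")[215:300,240:340],None,fx=4,fy=4,interpolation=cv2.INTER_CUBIC)
s=cv2.resize(capture("side")[205:325,215:375],None,fx=4,fy=4,interpolation=cv2.INTER_CUBIC)[:340,:400]
s=cv2.resize(capture("side")[215:300,220:320],None,fx=4,fy=4,interpolation=cv2.INTER_CUBIC)
cv2.imwrite("pics/t4.png",np.hstack([t,s]))
E
```

```text
clock: 7.75
tool_pos: [571.3, -87.3, 87.4]
eef_rot: [-0.0, 0.018, 1.0, -0.003]
contact_force: [-3.5, -12.7, -1.7]
width: 0.0
grip_force: 6.3
```

View pics/t4.png

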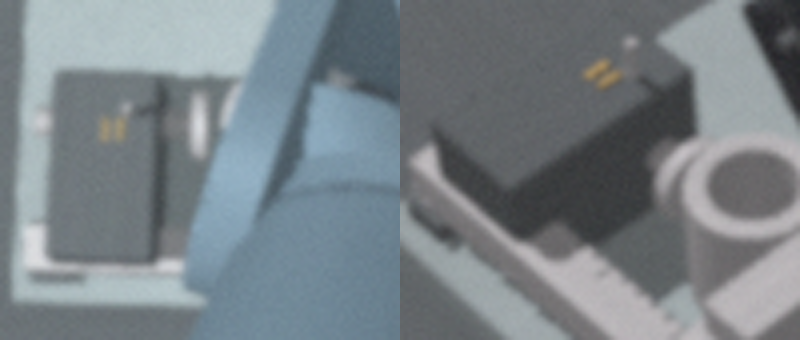

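The bush rim is at (222,110) in the top half, about 9 mm short of the anvil face. The pointer (630,42) is right of both marks (590–612,75), i.e. at rest. Pressing on 12 mm slowly.

```bash
python3 -m pendant '{"delta_pos":[[0,2,0],[0,4,0],[0,6,0],[0,8,0],[0,9,0],[0,10,0],[0,11,0],[0,12,0],[0,12,0],[0,12,0]],"twist":[[0,0,0],[0,0,0],[0,0,0],[0,0,0],[0,0,0],[0,0,0],[0,0,0],[0,0,0],[0,0,0],[0,0,0]],"fingers":[0,0,0,0,0,0,0,0,0,0]}'; python3 - <<'E'
from h import *
t=cv2.resize(capture("top")[215:300,240:340],None,fx=4,fy=4,interpolation=cv2.INTER_CUBIC)
s=cv2.resize(capture("side")[215:300,220:320],None,fx=4,fy=4,interpolation=cv2.INTER_CUBIC)
cv2.imwrite("pics/t5.png",np.hstack([t,s]))
E
```

```text
clock: 9.15
tool_pos: [571.7, -75.9, 87.4]
eef_rot: [-0.0, 0.018, 1.0, -0.003]
contact_force: [-3.1, -15.1, -0.5]
width: 0.2
grip_force: 7.2
```

View pics/t5.png

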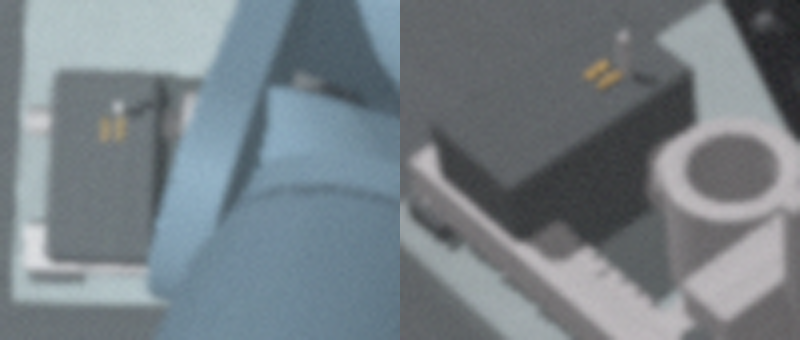

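The pointer has moved from x=125 to 118 in the top half (about 3 mm), with the force up 2.4 N (about 3.4 mm). It's just short of the first mark, so I'll add 3.5 mm.

```bash
python3 -m pendant '{"delta_pos":[[0,0.5,0],[0,1,0],[0,1.5,0],[0,2,0],[0,2.5,0],[0,3,0],[0,3.5,0],[0,3.5,0],[0,3.5,0],[0,3.5,0]],"twist":[[0,0,0],[0,0,0],[0,0,0],[0,0,0],[0,0,0],[0,0,0],[0,0,0],[0,0,0],[0,0,0],[0,0,0]],"fingers":[0,0,0,0,0,0,0,0,0,0]}'; python3 -m pendant '{"delta_pos":[[0,-1,0],[0,-3,0],[0,-8,0],[0,-16,0],[0,-26,0],[0,-40,0],[0,-60,0],[0,-90,0],[0,-120,0],[0,-120,0]],"twist":[[0,0,0],[0,0,0],[0,0,0],[0,0,0],[0,0,0],[0,0,0],[0,0,0],[0,0,0],[0,0,0],[0,0,0]],"fingers":[0,0,0,0,0,0,0,0,0,0]}'; python3 - <<'E'
from h import *
t=cv2.resize(capture("top")[215:300,240:340],None,fx=4,fy=4,interpolation=cv2.INTER_CUBIC)
s=cv2.resize(capture("side")[215:300,220:320],None,fx=4,fy=4,interpolation=cv2.INTER_CUBIC)
cv2.imwrite("pics/t6.png",np.hstack([t,s]))
E
```

```text
clock: 10.5
tool_pos: [571.8, -73.0, 87.4]
eef_rot: [-0.0, 0.018, 1.0, -0.004]
contact_force: [-3.1, -16.8, -2.0]
width: 0.2
grip_force: 8.4
clock: 11.75
tool_pos: [567.9, -191.4, 87.5]
eef_rot: [0.0, 0.02, 1.0, -0.0]
contact_force: [-0.4, 0.4, 0.8]
width: -0.3
grip_force: 0.0
```

View pics/t6.png

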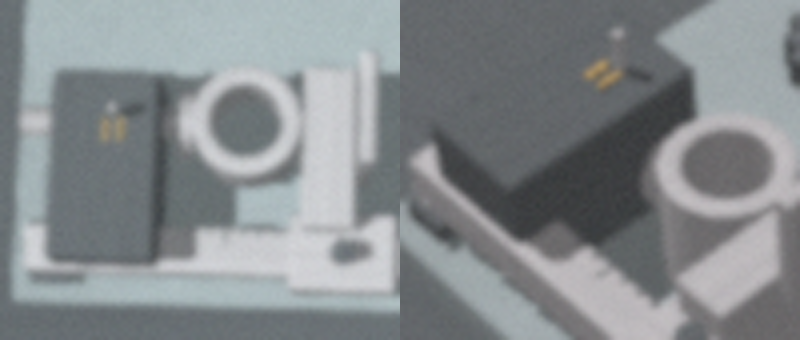

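The bush rim (246,122) sits against both the anvil (188,122) and the jaw (303,140). The pointer tip at 111, down from 125, means about 6 mm pressed and lies between the marks. The force rise of about 4 N agrees. Handing in.

```bash
python3 -c "
from cell import manip
print(manip.job_done())"
```

```text
the job is handed in; nothing more can be done
None
```

The wide bush is nipped upright between the jaw and the anvil, with the anvil pressed in about 6 mm (the pointer is between the marks); the spare was never touched, and the job was handed in after about 12 s with no verdict shown.

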